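# Sort the washing-desk clutter into its trays, glass last

## Robot

A 6-joint arm with a two-finger parallel gripper is mounted at the origin on the work surface. World frame = base frame: x ahead of the robot, y to its left, z up, the work surface at z = 0. Lengths are in m, angles in rad, forces in N, time in s.
With the tool pointing down it reaches from about 0.3 to 0.875 m from the base axis. Payload 6.4 kg.
Tool frame: the origin (TCP) lies at the centre of the arm's flange, where the gripper is bolted on; the fingertips stand 166 mm ahead of it and the grasp point (between the pads) lies 147 mm ahead of it; y points along the fingers, x is the direction in which the jaws open and shut, and the axes are right-handed (so a half turn about y gives the same grasp; the last joint's range is limited). The gripper opens to 88 mm and grips with 3 to 60 N. Pads are 18 mm wide; open, the fingers measure 123 mm over their backs; the gripper's body (75 mm by 187 mm) begins 45 mm behind the grasp point.
Start: joints at [1.117, 0.181, 1.607, -0, 1.354, -0.206], TCP at [0.141, 0.557, 0.405] pointing down, gripper open.
Joint ranges: [-2.99, 2.99], [-0.89, 2.07], [0.3, 2.58], [-1.14, 4.28], [0, 2.63], [-3.12, 3.12]. Speed limits (rad/s): [2.57, 2.57, 3.01, 3.14, 3.14, 3.14].

## Interface

Orientations are given as a unit quaternion [x, y, z, w].
In Python, from rig import get_state, viewer, hand_in, finder gives the robot as it stands.
- The arm moves only by the tool drive_tool, never from a script. Its argument "series" is a list of rows, each a list of 7 numbers: the shift along the tool's x, y, z in mm, then the turn, a rotation vector about the tool's x, y, z in rad, then the opening, from -1 (shut) to 1 (fully open), so that 0 is half open. A call has 1 to 12 rows; each row shifts and turns the commanded pose from where the row before left it, along the tool's axes as they then stand; what a row does not reach is not made up. A row lasts 1/12 s, in which the tool goes at most 41.7 mm and 7.16 degrees, less where a joint would pass 70% of its speed; a pose out of reach is approached as far as the arm can. A call is refused whole if a number of a shift passes 41.7 or a number of a turn 0.125, either way. A call with a gripper value outside its range is refused whole. The fingers move at their own pace and stop on an object; "grip_force" is the grip in N (left out, the last holds). Time passes only in rows, so rows that do not move let the fingers close. It gives the time, the measured TCP pose, the force and the opening at its end, in the units of the state.
- get_state(): the state, without advancing time (a new reading comes with each control period).
- viewer.snapshot(name): name is "side" or "top" or "wrist"; returns the picture (480x640x3 uint8, blue, green, red); there is no depth.
- viewer.calibration(name): a dict with "mtx" (3x3 intrinsics, pixels), "R" (3x3) and "t" (3): a world point X has camera coordinates R X + t; the wrist camera has in their place "mount" (4x4, takes a point from camera to tool coordinates, whose origin is the TCP and whose axes are the tool frame's). Camera axes: x right, y down, z forward; pixel columns grow to the right and rows downward; lengths in m; the calibration is good to about 2 mm. The wrist camera is an equidistant fisheye: a pixel r from the principal point sees the ray r / f radians off the axis. A picture is of the moment at which its call begins: read the wrist's pose just before it. calibration takes no time and is no camera call.
- hand_in(): hands the job in, once; it reports no verdict.
Trained networks look in the newest picture that a camera, given by its name, has taken for a name from the list of things; names that differ only in an ending like _2 or _b are one class to them, and where a whole thing is asked for, a point or a joint stands for the part that bears it (a point fixed in the world has none). Each returns a list of dicts, best first, with "score" (0 to 1); they miss things now and then, are a little off and sometimes report something else, mostly with a low value. They report only what shows in the picture. A call takes as long as a camera call.
- finder.find_in(camera, query): "rect" ([centre column, centre row, width, height] in pixels, round what is visible of it).
- finder.pinpoint(camera, query): "pixel" ([column, row] in pixels: a listed point, or the origin of a listed thing).
The state is a dict: "time": time; "joint_positions": joint angles; "joint_vel": joint speeds; "effort": joint torques, N m; "position": TCP position; "orientation": TCP orientation; "ft_force": force on the tool from outside, world axes, zero at the start; "wrist_torque": the same for the moment, N m; "gripper_width": opening from 0.0 (shut) to 1.0 (fully open).
Only numpy, scipy, OpenCV 4.12 (cv2) and the standard library are available. Lean on these libraries where they do the work, as an engineer would, in place of code of your own. Each camera call takes 0.05 s, during which the arm holds its last target. There are 200 camera calls.

## Task

Tidy the washing desk: lay both clothes pegs in the white tray and both brushes, bristles down, in the dark wooden tray, each lying flat on the tray floor, not propped on a wall and not on top of one another. Leave the glass jar standing where it is until those four are put away; then set it gently upright on the floor of the orange basin, without tipping or dropping it. Do not disturb the soap dish or the red mug.

Things in the scene. Friction and masses are not known exactly. Their poses are not given: they have to be found in the camera images.
- navy_peg: Dark navy-blue plastic clothes peg lying on its side, 76 mm long (x), 16 mm wide (y), 14 mm high, about 15 g, with a small steel spring near its middle. Origin: centre of its underside. Pinch it across its width at the middle.
- sky_peg: Light sky-blue plastic clothes peg lying on its side, 76 mm long (x), 16 mm wide (y), 14 mm high, about 15 g, with a small steel spring near its middle. Origin: centre of its underside. Pinch it across its width at the middle.
- handled_brush: Scrub brush with a pale bamboo handle, lying bristles down, 130 mm long over all, 32 mm high, about 90 g. Its head (cream bristles under a bamboo block) is 60 mm long (x from -20 to +40 mm), 44 mm wide (y), with the block from 14 to 32 mm high above stiff (solid) bristles 40 mm wide; the handle, 20 mm wide and 16 to 30 mm high, runs from the head to x = -90 mm. Origin: on the underside, close to its centre of mass, in the head; z up. Grip it across the head at the origin.
- nail_brush: Nail brush without handle, a brown wooden block over green bristles (stiff, solid, 34 mm wide), lying bristles down; 80 mm long (x), 36 mm wide (y), 32 mm high, block from 14 to 32 mm; about 70 g. Origin: centre of its underside; z up. Grip it across its width at the middle.
- jar: Clear glass jar with a closed flip-top lid (greenish glass lid, orange seal, thin steel wires on the +x and -x sides), standing upright; body 56 mm in diameter up to 66 mm, lid 51 mm in diameter, 83 mm high over all, about 220 g. Origin: centre of its underside; z up. Grip it round the body, about 45 mm up.
- basin: Small orange plastic basin, 55 mm high, empty, for the glass jar. Fixed to the desk, 180 x 180 mm outside (plastic rims overhang by up to 5 mm), walls 5 mm thick, floor 5 mm thick (inner floor 170 x 170 mm, 5 mm above the desk). Origin: centre of its underside, on the desk; x and y along its sides, z up. 
- brush_tray: Dark wooden tray, 30 mm high, empty, for the two brushes. Fixed to the desk, 180 x 180 mm outside (plastic rims overhang by up to 5 mm), walls 5 mm thick, floor 5 mm thick (inner floor 170 x 170 mm, 5 mm above the desk). Origin: centre of its underside, on the desk; x and y along its sides, z up. 
- peg_tray: White plastic tray, 30 mm high, empty, for the two pegs. Fixed to the desk, 180 x 180 mm outside (plastic rims overhang by up to 5 mm), walls 5 mm thick, floor 5 mm thick (inner floor 170 x 170 mm, 5 mm above the desk). Origin: centre of its underside, on the desk; x and y along its sides, z up. 
- soap_dish: Bystander, loose: white ceramic dish 75 x 100 x 12 mm with a pink bar of soap on it, 34 mm high in all. Origin: centre of its underside.
- mug: Bystander, loose: red cup without handle, 72 mm in diameter, 80 mm high. Origin: centre of its underside.

How it is judged:
By the outcome, as a careful person would: the job done as asked, in the order asked, and still so for the second after the job is handed in, with the robot touching nothing.
It also fails if it takes over 118 s, if anything falls off the work surface, if the arm or the gripper's body presses on something with over 40 N, if the wrist force passes 120 N, or if a joint passes its speed limit or range.

## Working session

There is one attempt and no reset: what is moved stays moved. The work goes in short steps, Python scripts to look and compute and a tool call to move; the robot and the scene stay as the last step left them, time stands still between calls to the robot, and variables do not carry over. Pictures are saved under pics/ and viewed, about 12 in all and at most 16, crops included, and the job is handed in when it is done.

Besides the shell and the picture viewer there is one more tool, called as name([rows], argument=value, ...), one row to a line, values as JSON. drive_tool: Moves the arm, as the interface text tells. Its arguments: {"type":"object","properties":{"series":{"type":"array","items":{"type":"array","items":{"type":"number"}}},"grip_force":{"type":"number"}},"required":["series"]}

```bash
mkdir -p pics; cat > h.py <<'E'
import numpy as np, cv2
from rig import get_state, viewer, hand_in, finder
from scipy.spatial.transform import Rotation as Ro
def ray(cam,px,st=None):
    c=viewer.calibration(cam); K=np.array(c["mtx"])
    if cam=="wrist":
        st=st or get_state()
        d=np.array([(px[0]-K[0,2])/K[0,0],(px[1]-K[1,2])/K[1,1]]); th=np.linalg.norm(d)
        v=np.r_[d/max(th,1e-9)*np.sin(th),np.cos(th)]
        M=np.array(c["mount"]); R=Ro.from_quat(st["orientation"]).as_matrix()
        return R@M[:3,3]+np.array(st["position"]), R@M[:3,:3]@v
    R=np.array(c["R"]); t=np.array(c["t"])
    return -R.T@t, R.T@np.linalg.inv(K)@np.r_[px,1]
def at(cam,px,z,st=None):
    o,d=ray(cam,px,st); return o+d*(z-o[2])/d[2]
def proj(cam,X,st=None):
    c=viewer.calibration(cam); K=np.array(c["mtx"])
    if cam=="wrist":
        st=st or get_state(); M=np.array(c["mount"]); R=Ro.from_quat(st["orientation"]).as_matrix()
        p=R.T@(np.array(X)-st["position"]); p=M[:3,:3].T@(p-M[:3,3])
        r=np.hypot(*p[:2]); th=np.arctan2(r,p[2]); return K[:2,2]+np.diag(K)[:2]*p[:2]/max(r,1e-9)*th
    p=np.array(c["R"])@X+c["t"]; p=K@p; return p[:2]/p[2]
def snap(cam,name=None):
    im=viewer.snapshot(cam)
    if name: cv2.imwrite(f"pics/{name}.png",im)
    return im
E
python3 - <<'E'
from h import *
print(get_state())
for c in("top","side","wrist"): print(c,viewer.calibration(c))
snap("top","top1"); 
for n in "navy_peg sky_peg handled_brush nail_brush jar basin brush_tray peg_tray soap_dish mug".split():
    r=finder.pinpoint("top",n)[:2]
    for q in r: print(n,round(q["score"],2),np.round(q["pixel"]),at("top",q["pixel"],0.0).round(3))
snap("side","side1")
E
```

```text
{'time': 0.0, 'joint_positions': array([ 1.11673906e+00,  1.81553679e-01,  1.60800436e+00,  2.76647731e-06,
        1.35381354e+00, -2.06275744e-01]), 'joint_vel': array([-0.00012973, -0.00056905,  0.00097193, -0.00095823, -0.00010422,
       -0.00031957]), 'effort': array([ 3.43855409e-04, -4.33881390e+01, -3.41839957e+01,  7.00565474e-02,
        3.86794168e-02, -1.21717567e-04]), 'position': array([0.14087627, 0.5572135 , 0.40380454]), 'orientation': array([ 0.55823029,  0.43381499, -0.43494561, -0.55767895]), 'ft_force': array([ 0.91693751, -0.15644772, -0.02502958]), 'wrist_torque': array([-0.00957788, -0.04983619, -0.00411919]), 'gripper_width': 1.0027194153645487}
top {'mtx': array([[449.37201843,   0.        , 326.20706074],
       [  0.        , 449.37201843, 246.72982371],
       [  0.        ,   0.        ,   1.        ]]), 'R': array([[ 3.43112734e-03, -9.99994017e-01, -4.40825207e-04],
       [-9.74899527e-01, -3.24688664e-03, -2.22621585e-01],
       [ 2.22618821e-01,  1.19360329e-03, -9.74904834e-01]]), 't': array([0.00647821, 0.54256523, 0.8483282 ])}
side {'mtx': arr
[... 608 characters left out ...]
9697e-04],
       [ 1.06202715e-03, -2.87321837e-01,  9.57833511e-01,
         1.88956567e-02],
       [ 5.85612551e-04, -9.57833708e-01, -2.87322545e-01,
         7.38683703e-02],
       [ 0.00000000e+00,  0.00000000e+00,  0.00000000e+00,
         1.00000000e+00]])}
navy_peg 0.94 [468. 331.] [ 0.377 -0.287  0.   ]
sky_peg 0.82 [337. 284.] [ 0.475 -0.014  0.   ]
handled_brush 0.94 [257. 299.] [0.443 0.155 0.   ]
nail_brush 0.62 [409. 301.] [ 0.44  -0.166  0.   ]
jar 0.63 [187. 326.] [0.386 0.298 0.   ]
brush_tray 0.61 [337. 195.] [ 0.674 -0.015  0.   ]
brush_tray 0.55 [408. 295.] [ 0.453 -0.164  0.   ]
soap_dish 0.71 [241. 180.] [0.708 0.2   0.   ]
mug 0.93 [411. 171.] [ 0.733 -0.182  0.   ]
```

View pics/top1.png

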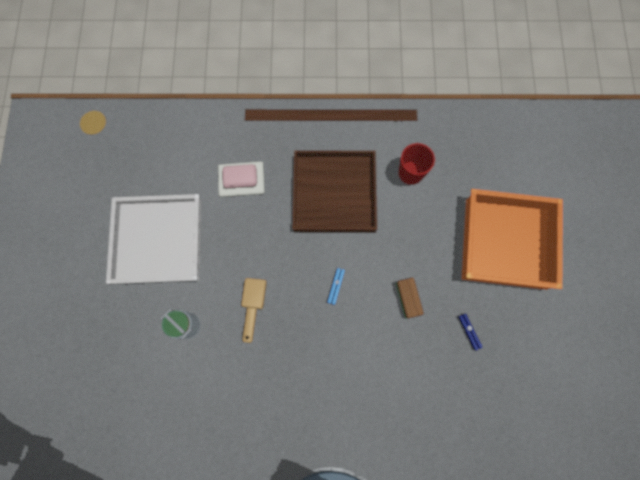

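View pics/side1.png

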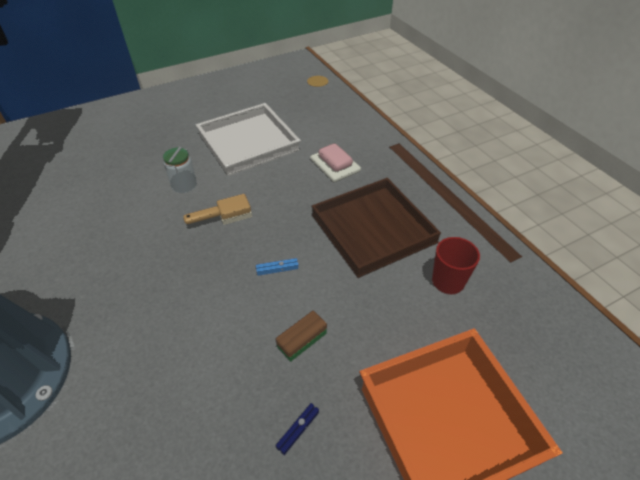

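The top view shows the white tray near (153,240), the dark tray near (335,191) and the orange basin near (514,240). The pegs are at (337,286) and (470,331), the brushes at (254,300) and (410,298), and the jar at (176,323). Next I'll get accurate poses by colour segmentation at the known heights.

```bash
cat > seg.py <<'E'
from h import *
im=cv2.imread("pics/top1.png")
hsv=cv2.cvtColor(im,cv2.COLOR_BGR2HSV)
def seg(name,cx,cy,w,h,z,f):
    x0,y0=cx-w//2,cy-h//2
    s=hsv[y0:y0+h,x0:x0+w].astype(int); m=f(s[...,0],s[...,1],s[...,2]).astype(np.uint8)
    n,l,stt,_=cv2.connectedComponentsWithStats(m); k=1+np.argmax(stt[1:,4])
    ys,xs=np.where(l==k)
    P=np.array([at("top",(x+x0,y+y0),z)[:2] for x,y in zip(xs,ys)])
    r=cv2.minAreaRect((P*1000).astype(np.float32)); b=cv2.boxPoints(r)
    e=max(((b[1]-b[0]),(b[2]-b[1])),key=lambda v:np.hypot(*v)); a=np.degrees(np.arctan2(e[1],e[0]))%180
    print(name,len(xs),"ctr",np.round(r[0]),"size",np.round(r[1]),"long axis deg",a.round(1),"mean",(P.mean(0)*1000).round())
seg("navy",470,331,50,60,.012,lambda h,s,v:(h>105)&(h<130)&(s>130))
seg("sky",337,286,40,60,.012,lambda h,s,v:(h>95)&(h<120)&(s>120))
seg("hbrush",255,309,50,80,.030,lambda h,s,v:(h>8)&(h<30)&(s>70))
seg("hhead",255,293,50,28,.032,lambda h,s,v:(h>8)&(h<30)&(s>70))
seg("nail",410,298,50,60,.032,lambda h,s,v:(h<22)&(s>70))
seg("jarlid",178,323,46,46,.083,lambda h,s,v:(h>45)&(h<90)&(s>70))
seg("basin",514,240,130,130,.055,lambda h,s,v:(h<22)&(s>120))
seg("btray",335,191,110,110,.03,lambda h,s,v:(h<22)&(s>70)&(v<110))
seg("ptray",153,240,120,120,.03,lambda h,s,v:(s<40)&(v>140))
R=Ro.from_quat(get_state()["orientation"]).as_matrix(); print(R.round(3))
E
python3 seg.py
```

```text
navy 120 ctr [ 363. -291.] size [41. 13.] long axis deg 23.9 mean [ 361. -292.]
sky 118 ctr [455.  -6.] size [13. 40.] long axis deg 164.0 mean [454.  -6.]
hbrush 956 ctr [418. 160.] size [ 45. 128.] long axis deg 174.4 mean [430. 159.]
hhead 599 ctr [452. 157.] size [45. 58.] long axis deg 174.4 mean [453. 157.]
nail 658 ctr [ 444. -162.] size [77. 36.] long axis deg 13.6 mean [ 444. -162.]
jarlid 173 ctr [397. 286.] size [42. 18.] long axis deg 47.6 mean [396. 288.]Traceback (most recent call last):
  File "seg.py", line 19, in <module>
    seg("basin",514,240,130,130,.055,lambda h,s,v:(h<22)&(s>120))
    ~~~^^^^^^^^^^^^^^^^^^^^^^^^^^^^^^^^^^^^^^^^^^^^^^^^^^^^^^^^^^
  File "seg.py", line 9, in seg
    P=np.array([at("top",(x+x0,y+y0),z)[:2] for x,y in zip(xs,ys)])
                ~~^^^^^^^^^^^^^^^^^^^^^
  File "h.py", line 15, in at
    o,d=ray(cam,px,st); return o+d*(z-o[2])/d[2]
        ~~~^^^^^^^^^^^
  File "h.py", line 5, in ray
    c=viewer.calibration(cam); K=np.array(c["mtx"])
ValueError: time passes only in moves, steps and waits
```

```bash
sed -i 's/viewer.calibration(c\?a\?m\?)/cal(cam)/' h.py; sed -i 's/viewer.calibration(cam)/cal(cam)/' h.py; cat >> h.py <<'E'
from functools import lru_cache
@lru_cache(None)
def cal(cam): return viewer.calibration(cam)
E
python3 - <<'E'
s=open('seg.py').read()
s=s.replace("ys,xs=np.where(l==k)","ys,xs=np.where((l==k)|((l>0)&(stt[l,4]>25)))")
open('seg.py','w').write(s)
E
python3 seg.py
```

```text
navy 195 ctr [ 377. -285.] size [71. 14.] long axis deg 22.8 mean [ 376. -286.]
sky 177 ctr [469. -10.] size [13. 70.] long axis deg 163.7 mean [467. -10.]
hbrush 956 ctr [418. 160.] size [ 45. 128.] long axis deg 174.4 mean [430. 159.]
hhead 599 ctr [452. 157.] size [45. 58.] long axis deg 174.4 mean [453. 157.]
nail 658 ctr [ 444. -162.] size [77. 36.] long axis deg 13.6 mean [ 444. -162.]
jarlid 331 ctr [387. 295.] size [43. 45.] long axis deg 137.8 mean [387. 296.]
basin 8858 ctr [ 563. -373.] size [198. 194.] long axis deg 83.3 mean [ 561. -373.]
btray 6612 ctr [675.  -8.] size [182. 178.] long axis deg 0.2 mean [673.  -8.]
ptray 7485 ctr [569. 372.] size [190. 191.] long axis deg 92.5 mean [565. 370.]
[[ 0.245  0.    -0.969]
 [ 0.969  0.     0.245]
 [ 0.    -1.     0.   ]]
```

```bash
cat > plan.py <<'E'
import sys
from h import *
# usage: plan.py x y z yawdeg  (mm) [x y z yaw ...] successive; prints rows x n with constant per-row shift/turn
st=get_state(); p=np.array(st["position"])*1000; R=Ro.from_quat(st["orientation"]).as_matrix()
yaw=np.arctan2(R[1,0],R[0,0])
print("t",round(st["time"],1),"pos",p.round(1),"yaw",np.degrees(yaw).round(1),"tilt",R[:,1].round(3),"grip",round(st["gripper_width"],3),"F",st["ft_force"].round(1),"q1,q6",st["joint_positions"][[0,5]].round(2))
a=[float(v) for v in sys.argv[1:]]
for i in range(0,len(a),4):
    tgt=np.array(a[i:i+3]); d=np.radians((a[i+3]-np.degrees(yaw)+180)%360-180)
    D=tgt-p
    n=max(1,int(np.ceil(max(np.linalg.norm(D)/39,abs(d)/.115))))
    Y=lambda t:np.array([[np.cos(t),0,-np.sin(t)],[np.sin(t),0,np.cos(t)],[0,-1,0]])
    Y=lambda t:np.array([[np.cos(t),0,-np.sin(t)],[np.sin(t),0,np.cos(t)],[0,-1,0]])
    S=sum(Y(yaw+k*d/n) for k in range(n)); s=np.linalg.solve(S,D)
    print(f"{n} x",[round(v,1) for v in s],"turn y",round(-d/n,4))
    p=tgt; yaw+=d
E
python3 plan.py 468 -10 300 73.7
```

```text
t 0.6 pos [141.  557.5 404.7] yaw 75.8 tilt [ 0.  0. -1.] grip 1.002 F [ 0.6 -0.4 -0.3] q1,q6 [ 1.12 -0.21]
18 x [np.float64(-25.7), np.float64(5.8), np.float64(-25.8)] turn y 0.002
```

drive_tool([
  [-26,6,-26,0,0.002,0,1],
  [-26,6,-26,0,0.002,0,1],
  [-26,6,-26,0,0.002,0,1],
  [-26,6,-26,0,0.002,0,1],
  [-26,6,-26,0,0.002,0,1],
  [-26,6,-26,0,0.002,0,1],
  [-26,6,-26,0,0.002,0,1],
  [-26,6,-26,0,0.002,0,1],
  [-26,6,-26,0,0.002,0,1],
  [-26,6,-26,0,0.002,0,1],
  [-26,6,-26,0,0.002,0,1],
  [-26,6,-26,0,0.002,0,1],
])

```text
time: 1.6
position: [0.3633, 0.1743, 0.3329]
orientation: [0.563, 0.428, -0.427, -0.563]
ft_force: [0.3, 0.8, 0.0]
gripper_width: 0.997
```

drive_tool([
  [-26,6,-26,0,0.002,0,1],
  [-26,6,-26,0,0.002,0,1],
  [-26,6,-26,0,0.002,0,1],
  [-26,6,-26,0,0.002,0,1],
  [-26,6,-26,0,0.002,0,1],
  [-24,6,-23,0,0.002,0,1],
  [0,0,0,0,0,0,0],
])

```text
time: 2.18
position: [0.47, -0.0184, 0.2965]
orientation: [0.568, 0.423, -0.423, -0.566]
ft_force: [-1.5, -0.7, 0.4]
gripper_width: 0.943
```

```bash
python3 - <<'E'
from h import *
st=get_state(); im=snap("wrist","w1")
for n in ("sky_peg","nail_brush","handled_brush"):
    for q in finder.pinpoint("wrist",n)[:1]: print(n,q["score"],q["pixel"],at("wrist",q["pixel"],0.0,st).round(4))
print(proj("wrist",[.468,-.010,.012],st))
E
python3 plan.py 468 -10 169 73.7
```

```text
sky_peg 0.96 [325.8, 228.7] [ 0.4718 -0.0128  0.    ]
nail_brush 0.65 [146.9, 247.3] [ 0.4439 -0.1618  0.    ]
handled_brush 0.62 [522.3, 142.6] [0.4463 0.1626 0.    ]
[328.27787158 227.1414915 ]
t 2.4 pos [467.4 -13.3 296.6] yaw 73.7 tilt [-0.001  0.001 -1.   ] grip 0.766 F [ 0.4 -0.   0.1] q1,q6 [-0.28 -1.57]
4 x [np.float64(0.8), np.float64(31.9), np.float64(0.1)] turn y 0.0002
```

View pics/w1.png

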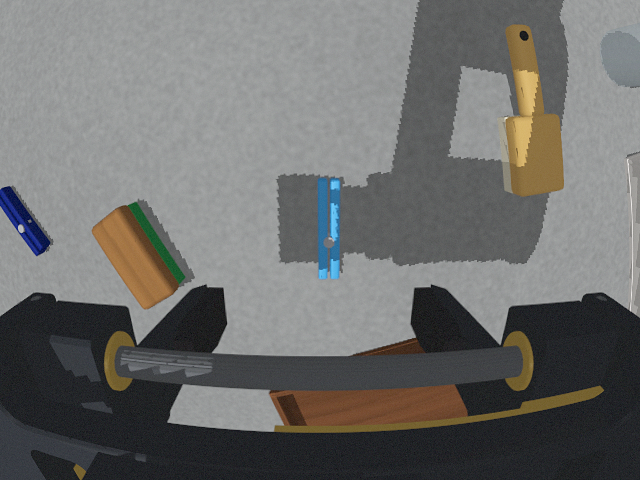

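The wrist picture shows the sky peg at (328,230), aligned between the fingers. Both cameras agree within 4 mm, so I'm grasping.

drive_tool([
  [0,35,0,0,0,0,0],
  [0,35,0,0,0,0,0],
  [0,35,0,0,0,0,0],
  [0,22,0,0,0,0,0],
  [0,0,0,0,0,0,-0.3],
  [0,0,0,0,0,0,-1],
  [0,0,0,0,0,0,-1],
  [0,0,0,0,0,0,-1],
  [0,0,0,0,0,0,-1],
  [0,0,0,0,0,0,-1],
], grip_force=15)

```text
time: 3.22
position: [0.4679, -0.0135, 0.1703]
orientation: [0.566, 0.425, -0.424, -0.565]
ft_force: [-0.9, 2.3, 3.9]
gripper_width: 0.181
```

```bash
python3 plan.py 468 -10 260 73.7 569 337 260 92.5
```

```text
t 3.2 pos [467.9 -13.5 170.3] yaw 73.8 tilt [ 0.001  0.    -1.   ] grip 0.181 F [-0.9  2.3  3.9] q1,q6 [-0.28 -1.57]
3 x [np.float64(1.1), np.float64(-29.9), np.float64(0.3)] turn y 0.0004
10 x [np.float64(35.9), np.float64(-0.0), np.float64(-5.3)] turn y -0.0328
```

drive_tool([
  [0,-40,0,0,0,0,-1],
  [0,-40,0,0,0,0,-1],
  [36,-5,-5,0,-0.033,0,-1],
  [36,0,-5,0,-0.033,0,-1],
  [36,0,-5,0,-0.033,0,-1],
  [36,0,-5,0,-0.033,0,-1],
  [36,0,-5,0,-0.033,0,-1],
  [36,0,-5,0,-0.033,0,-1],
  [36,0,-5,0,-0.033,0,-1],
  [36,0,-5,0,-0.033,0,-1],
  [36,0,-5,0,-0.033,0,-1],
  [36,0,-5,0,-0.033,0,-1],
])

```text
time: 4.22
position: [0.5656, 0.3362, 0.2549]
orientation: [0.488, 0.512, -0.512, -0.488]
ft_force: [0.4, -0.3, 0.3]
gripper_width: 0.178
```

drive_tool([
  [0,0,0,0,0,0,-1],
  [0,0,0,0,0,0,-1],
  [0,0,0,0,0,0,-1],
])

```text
time: 4.47
position: [0.5651, 0.3342, 0.2544]
orientation: [-0.488, -0.511, 0.512, 0.488]
ft_force: [-0.1, -0.2, -0.3]
gripper_width: 0.178
```

```bash
python3 plan.py 569 337 175 92.5; python3 - <<'E'
from h import *
snap("wrist","w2"); st=get_state()
c=np.array([.569,.372]);
for a in(0,2.5):
  for s in((-1,-1),(1,-1),(1,1),(-1,1)):
    v=c+Ro.from_euler('z',a,degrees=True).as_matrix()[:2,:2]@(np.array(s)*.0875); print(a,s,proj("wrist",[*v,.03],st).round())
E
```

```text
t 4.5 pos [565.1 334.2 254.4] yaw 92.7 tilt [-0.001 -0.001 -1.   ] grip 0.178 F [-0.1 -0.2 -0.3] q1,q6 [ 0.35 -1.26]
3 x [np.float64(0.9), np.float64(26.5), np.float64(-1.3)] turn y 0.001
0 (-1, -1) [236. 113.]
0 (1, -1) [242. 380.]
0 (1, 1) [481. 381.]
0 (-1, 1) [530. 138.]
2.5 (-1, -1) [229. 120.]
2.5 (1, -1) [247. 384.]
2.5 (1, 1) [487. 377.]
2.5 (-1, 1) [526. 131.]
```

View pics/w2.png

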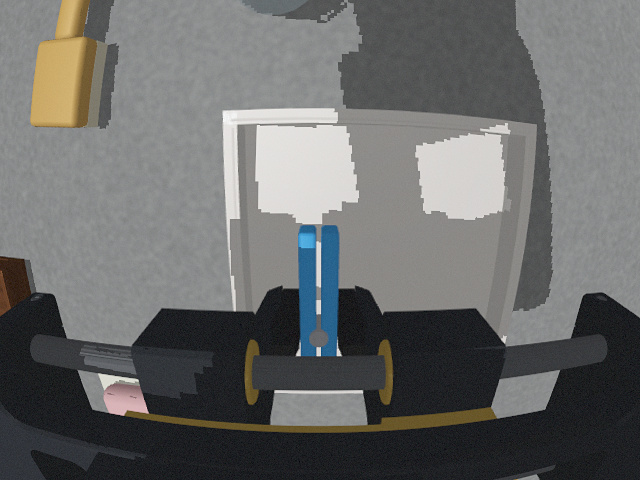

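The picture shows the peg held at (318,290) over the white tray. The tray's rear corners are at (225,112) and (535,125), as predicted. Lowering and releasing now.

drive_tool([
  [2,35,-2,0,0,0,-1],
  [2,30,-2,0,0,0,-1],
  [0,13,0,0,0,0,-1],
  [0,0,0,0,0,0,-1],
  [0,2,0,0,0,0,-0.3],
  [0,0,0,0,0,0,-0.3],
  [0,0,0,0,0,0,-0.3],
  [0,-20,0,0,0,0,-0.3],
  [0,-35,0,0,0,0,-0.3],
  [0,-35,0,0,0,0,0],
])

```text
time: 5.35
position: [0.5687, 0.3382, 0.2652]
orientation: [-0.488, -0.511, 0.512, 0.489]
ft_force: [1.5, -0.8, 0.2]
gripper_width: 0.401
```

```bash
python3 plan.py 376 -286 260 112.8 376 -286 169 112.8; python3 plan.py 376 -286 260 -67.2
```

```text
t 5.3 pos [568.7 338.2 265.2] yaw 92.6 tilt [-0.002 -0.001 -1.   ] grip 0.401 F [ 1.5 -0.8  0.2] q1,q6 [ 0.36 -1.26]
17 x [np.float64(-33.7), np.float64(0.3), np.float64(18.9)] turn y -0.0207
3 x [np.float64(0.0), np.float64(30.3), np.float64(-0.0)] turn y -0.0
t 5.3 pos [568.7 338.2 265.2] yaw 92.6 tilt [-0.002 -0.001 -1.   ] grip 0.401 F [ 1.5 -0.8  0.2] q1,q6 [ 0.36 -1.26]
25 x [np.float64(-20.2), np.float64(0.2), np.float64(-31.0)] turn y 0.1116
```

drive_tool([
  [-34,0,19,0,-0.021,0,0],
  [-34,0,19,0,-0.021,0,0],
  [-34,0,19,0,-0.021,0,0],
  [-34,0,19,0,-0.021,0,0],
  [-34,0,19,0,-0.021,0,0],
  [-34,0,19,0,-0.021,0,0],
  [-34,0,19,0,-0.021,0,0],
  [-34,0,19,0,-0.021,0,0],
  [-34,0,19,0,-0.021,0,0],
  [-34,0,19,0,-0.021,0,0],
  [-34,0,19,0,-0.021,0,0],
  [-34,0,19,0,-0.021,0,0],
])

```text
time: 6.35
position: [0.4096, -0.1012, 0.2659]
orientation: [0.421, 0.569, -0.569, -0.419]
ft_force: [0.8, -0.0, 0.2]
gripper_width: 0.503
```

drive_tool([
  [-34,0,19,0,-0.021,0,0],
  [-34,0,19,0,-0.021,0,0],
  [-34,0,19,0,-0.021,0,0],
  [-34,0,19,0,-0.021,0,0],
  [-29,0,16,0,-0.016,0,0],
  [0,0,0,0,0,0,0],
  [0,0,0,0,0,0,0],
  [0,0,0,0,0,0,0],
])

```text
time: 7.02
position: [0.3783, -0.2852, 0.265]
orientation: [0.391, 0.589, -0.589, -0.392]
ft_force: [0.6, -0.4, -0.2]
gripper_width: 0.502
```

```bash
python3 - <<'E'
from h import *
st=get_state(); im=snap("wrist","w3")
for q in finder.pinpoint("wrist","navy_peg")[:1]: print(q["score"],q["pixel"],at("wrist",q["pixel"],0.0,st).round(4))
print(proj("wrist",[.376,-.286,.012],st))
E
python3 plan.py 376 -286 169 112.8
```

```text
0.74 [321.2, 242.1] [ 0.3784 -0.2827  0.    ]
[318.07557587 242.33869064]
t 7.1 pos [ 378.6 -284.4  264.8] yaw 112.9 tilt [-0.  0. -1.] grip 0.5 F [ 0.2  0.1 -0.7] q1,q6 [-0.9  -2.87]
3 x [np.float64(-0.2), np.float64(31.9), np.float64(1.0)] turn y 0.0005
```

View pics/w3.png

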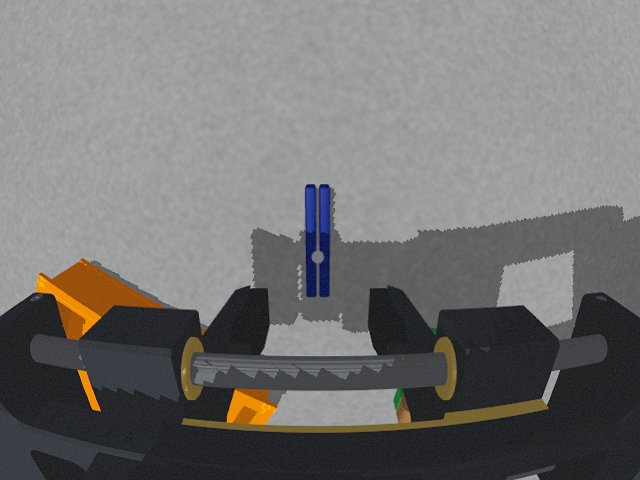

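The navy peg lies at (318,240), aligned and central between the fingers. Grasping.

drive_tool([
  [0,35,1,0,0,0,0],
  [0,35,1,0,0,0,0],
  [0,26,0,0,0,0,0],
  [0,0,0,0,0,0,-0.3],
  [0,0,0,0,0,0,-1],
  [0,0,0,0,0,0,-1],
  [0,0,0,0,0,0,-1],
  [0,0,0,0,0,0,-1],
  [0,0,0,0,0,0,-1],
  [0,-40,0,0,0,0,-1],
  [0,-40,0,0,0,0,-1],
  [0,0,0,0,0,0,-1],
])

```text
time: 8.12
position: [0.3786, -0.2886, 0.255]
orientation: [-0.395, -0.588, 0.59, 0.388]
ft_force: [1.3, -1.8, 0.6]
gripper_width: 0.182
```

```bash
python3 plan.py 569 408 265 92 569 408 175 92
```

```text
t 8.1 pos [ 378.6 -288.6  255. ] yaw 112.8 tilt [ 0.007 -0.008 -1.   ] grip 0.182 F [ 1.3 -1.8  0.6] q1,q6 [-0.9  -2.87]
19 x [np.float64(33.7), np.float64(-0.5), np.float64(-18.1)] turn y 0.0191
3 x [np.float64(0.0), np.float64(30.0), np.float64(-0.0)] turn y -0.0
```

drive_tool([
  [34,-1,-18,0,0.019,0,-1],
  [34,-1,-18,0,0.019,0,-1],
  [34,-1,-18,0,0.019,0,-1],
  [34,-1,-18,0,0.019,0,-1],
  [34,-1,-18,0,0.019,0,-1],
  [34,-1,-18,0,0.019,0,-1],
  [34,-1,-18,0,0.019,0,-1],
  [34,-1,-18,0,0.019,0,-1],
  [34,-1,-18,0,0.019,0,-1],
  [34,-1,-18,0,0.019,0,-1],
  [34,-1,-18,0,0.019,0,-1],
  [34,-1,-18,0,0.019,0,-1],
])

```text
time: 9.12
position: [0.465, 0.1678, 0.261]
orientation: [0.456, 0.541, -0.54, -0.456]
ft_force: [0.9, -0.5, 0.8]
gripper_width: 0.178
```

drive_tool([
  [34,0,-18,0,0.019,0,-1],
  [34,0,-18,0,0.019,0,-1],
  [34,0,-18,0,0.019,0,-1],
  [34,0,-18,0,0.019,0,-1],
  [34,0,-18,0,0.019,0,-1],
  [34,0,-18,0,0.019,0,-1],
  [32,0,-18,0,0.019,0,-1],
  [0,0,0,0,0,0,-1],
  [0,0,0,0,0,0,-1],
  [0,0,0,0,0,0,-1],
])

```text
time: 9.95
position: [0.563, 0.414, 0.26]
orientation: [-0.49, -0.509, 0.51, 0.491]
ft_force: [-0.2, -0.1, 0.2]
gripper_width: 0.18
```

```bash
python3 plan.py 569 408 175 92; python3 -c "
from h import *
snap('wrist','w4')"
```

```text
t 9.9 pos [563. 414. 260.] yaw 92.2 tilt [-0.001 -0.001 -1.   ] grip 0.18 F [-0.2 -0.1  0.2] q1,q6 [ 0.46 -1.14]
3 x [np.float64(-2.1), np.float64(28.3), np.float64(-1.9)] turn y 0.001
```

View pics/w4.png

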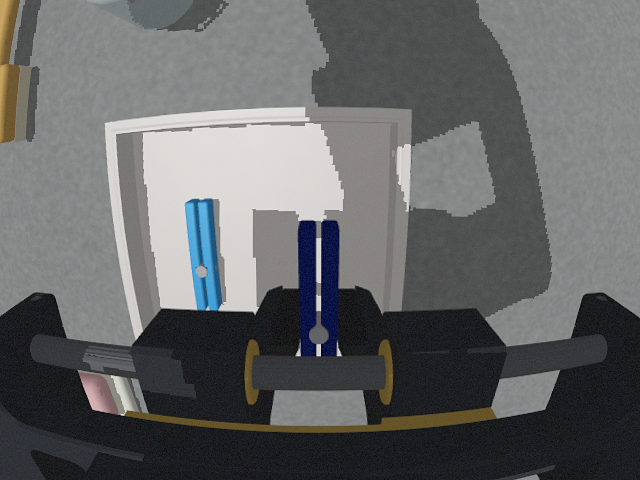

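The sky peg lies flat at (203,255), clear of the wall. The navy peg hangs at (318,290) over free tray floor. Lowering.

drive_tool([
  [-2,35,-2,0,0,0,-1],
  [-2,35,-2,0,0,0,-1],
  [-2,14,-2,0,0,0,-1],
  [0,0,0,0,0,0,-1],
  [0,2,0,0,0,0,-0.3],
  [0,0,0,0,0,0,-0.3],
  [0,0,0,0,0,0,-0.3],
  [0,-20,0,0,0,0,-0.3],
  [0,-35,0,0,0,0,-0.3],
  [0,-35,0,0,0,0,0.5],
  [0,0,0,0,0,0,0.5],
  [0,0,0,0,0,0,0.5],
])

```text
time: 11.0
position: [0.5709, 0.409, 0.2696]
orientation: [0.492, 0.512, -0.507, -0.49]
ft_force: [-0.4, 0.2, -0.8]
gripper_width: 0.551
```

```bash
python3 plan.py 444 -162 260 103.6 444 -162 170 103.6
```

```text
t 11.0 pos [570.9 409.  269.6] yaw 92.1 tilt [ 0.007  0.003 -1.   ] grip 0.551 F [-0.4  0.2 -0.8] q1,q6 [ 0.45 -1.15]
16 x [np.float64(-34.4), np.float64(0.6), np.float64(12.6)] turn y -0.0125
3 x [np.float64(0.0), np.float64(30.0), np.float64(-0.0)] turn y -0.0
```

drive_tool([
  [-34,1,12.5,0,-0.0125,0,0.5],
  [-34,1,12.5,0,-0.0125,0,0.5],
  [-34,1,12.5,0,-0.0125,0,0.5],
  [-34,1,12.5,0,-0.0125,0,0.5],
  [-34,1,12.5,0,-0.0125,0,0.5],
  [-34,1,12.5,0,-0.0125,0,0.5],
  [-34,1,12.5,0,-0.0125,0,0.5],
  [-34,1,12.5,0,-0.0125,0,0.5],
  [-34,1,12.5,0,-0.0125,0,0.5],
  [-34,1,12.5,0,-0.0125,0,0.5],
  [-34,1,12.5,0,-0.0125,0,0.5],
  [-34,1,12.5,0,-0.0125,0,0.5],
])

```text
time: 12.0
position: [0.4625, -0.0141, 0.252]
orientation: [-0.45, -0.545, 0.545, 0.451]
ft_force: [0.7, -0.4, 0.0]
gripper_width: 0.747
```

drive_tool([
  [-34,0,12.5,0,-0.0125,0,0.5],
  [-34,0,12.5,0,-0.0125,0,0.5],
  [-34,0,12.5,0,-0.0125,0,0.5],
  [-34,0,12.5,0,-0.0125,0,0.5],
  [0,0,0,0,0,0,0.5],
  [0,0,0,0,0,0,0.5],
  [0,0,0,0,0,0,0.5],
])

```text
time: 12.58
position: [0.4421, -0.1556, 0.252]
orientation: [0.437, 0.555, -0.555, -0.438]
ft_force: [-0.4, -0.4, 1.0]
gripper_width: 0.749
```

```bash
python3 - <<'E'
from h import *
st=get_state(); im=snap("wrist","w5")
for q in finder.pinpoint("wrist","nail_brush")[:1]: print(q["score"],q["pixel"],at("wrist",q["pixel"],0.0,st).round(4))
print(proj("wrist",[.444,-.162,.032],st))
E
python3 plan.py 444 -162 170 103.6
```

```text
0.72 [310.2, 247.6] [ 0.4437 -0.1599  0.    ]
[305.48603751 264.07895133]
t 12.7 pos [ 442.5 -154.7  252.2] yaw 103.7 tilt [-0.001  0.001 -1.   ] grip 0.751 F [-0.3 -0.2 -1. ] q1,q6 [-0.59 -2.4 ]
3 x [np.float64(-2.5), np.float64(27.4), np.float64(0.1)] turn y 0.0004
```

View pics/w5.png

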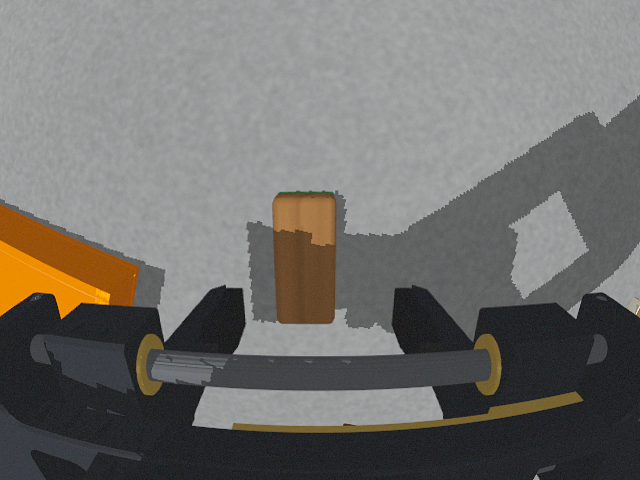

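The nail brush is at (305,258), about 7 mm to tool −x of centre. I'll shift by that and grip.

drive_tool([
  [-4,35,0,0,0,0,0.5],
  [-3,30,0,0,0,0,0.5],
  [0,17,0,0,0,0,0.5],
  [0,0,0,0,0,0,0.2],
  [0,0,0,0,0,0,-1],
  [0,0,0,0,0,0,-1],
  [0,0,0,0,0,0,-1],
  [0,0,0,0,0,0,-1],
  [0,0,0,0,0,0,-1],
  [0,-40,0,0,0,0,-1],
  [0,-40,0,0,0,0,-1],
  [0,0,0,0,0,0,-1],
], grip_force=30)

```text
time: 13.68
position: [0.4468, -0.1645, 0.2573]
orientation: [0.441, 0.556, -0.555, -0.433]
ft_force: [2.1, -0.0, -0.5]
gripper_width: 0.401
```

```bash
python3 plan.py 675 -46 260 90 675 -46 176 90
```

```text
t 13.7 pos [ 446.8 -164.5  257.3] yaw 103.6 tilt [ 0.009 -0.006 -1.   ] grip 0.401 F [ 2.1 -0.  -0.5] q1,q6 [-0.6  -2.41]
7 x [np.float64(12.4), np.float64(-0.4), np.float64(-34.7)] turn y 0.0339
3 x [np.float64(0.0), np.float64(28.0), np.float64(-0.0)] turn y -0.0
```

The lowered gripper body would pass close to the mug, so I'll place the nail brush further toward −x, at (645,−44).

```bash
python3 plan.py 645 -44 260 90 645 -44 176 90
```

```text
t 13.7 pos [ 446.8 -164.5  257.3] yaw 103.6 tilt [ 0.009 -0.006 -1.   ] grip 0.401 F [ 2.1 -0.  -0.5] q1,q6 [-0.6  -2.41]
6 x [np.float64(15.4), np.float64(-0.5), np.float64(-35.6)] turn y 0.0396
3 x [np.float64(0.0), np.float64(28.0), np.float64(-0.0)] turn y -0.0
```

drive_tool([
  [15.5,0,-35.5,0,0.0395,0,-1],
  [15.5,0,-35.5,0,0.0395,0,-1],
  [15.5,0,-35.5,0,0.0395,0,-1],
  [15.5,0,-35.5,0,0.0395,0,-1],
  [15.5,0,-35.5,0,0.0395,0,-1],
  [15.5,0,-35.5,0,0.0395,0,-1],
  [0,0,0,0,0,0,-1],
  [0,0,0,0,0,0,-1],
  [0,0,0,0,0,0,-1],
])

```text
time: 14.43
position: [0.6414, -0.0416, 0.25]
orientation: [-0.499, -0.5, 0.501, 0.5]
ft_force: [-0.3, -0.2, -1.2]
gripper_width: 0.405
```

```bash
python3 plan.py 645 -44 176 90; python3 -c "
from h import *
st=get_state();snap('wrist','w6');snap('top','top2')
for x,y in((.585,-.098),(.765,-.098),(.585,.082)): print(proj('wrist',[x,y,.03],st).round())
q=finder.pinpoint('top','mug')[0];print(at('top',q['pixel'],0))"
```

```text
t 14.4 pos [641.4 -41.6 250. ] yaw 90.1 tilt [-0.002  0.    -1.   ] grip 0.405 F [-0.3 -0.2 -1.2] q1,q6 [-0.25 -1.82]
2 x [np.float64(-1.2), np.float64(37.0), np.float64(-1.8)] turn y 0.0006
[216. 167.]
[241. 419.]
[523. 173.]
[ 0.73069426 -0.1761194   0.        ]
```

View pics/w6.png

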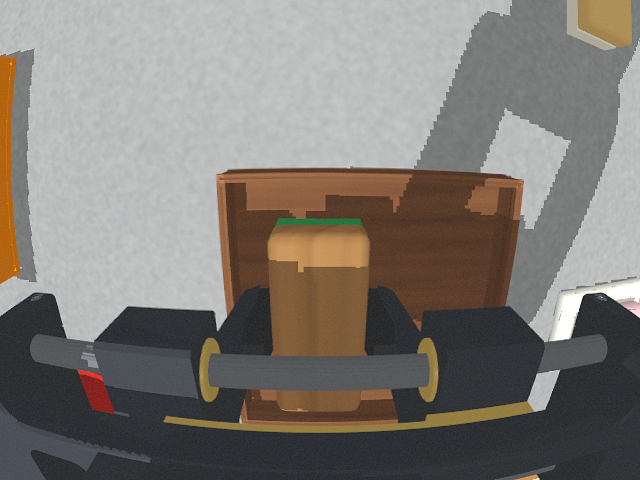

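The nail brush is held level at (319,310) over the dark tray, whose near corners are at (218,173) and (522,180). The mug is clear of the fingers. Lowering.

drive_tool([
  [0,35,-2,0,0,0,-1],
  [0,28,-2,0,0,0,-1],
  [0,10,0,0,0,0,-1],
  [0,0,0,0,0,0,-1],
  [0,2,0,0,0,0,0.05],
  [0,0,0,0,0,0,0.05],
  [0,0,0,0,0,0,0.05],
  [0,-20,0,0,0,0,0.05],
  [0,-35,0,0,0,0,0.05],
  [0,-35,0,0,0,0,0.7],
  [0,0,0,0,0,0,0.7],
  [0,0,0,0,0,0,0.7],
])

```text
time: 15.58
position: [0.6472, -0.042, 0.2696]
orientation: [0.502, 0.501, -0.499, -0.498]
ft_force: [-0.9, -0.1, 0.2]
gripper_width: 0.726
```

```bash
python3 plan.py 445 158 260 84.4 445 158 170 84.4
```

```text
t 15.6 pos [647.2 -42.  269.6] yaw 90.0 tilt [ 0.007 -0.002 -1.   ] grip 0.726 F [-0.9 -0.1  0.2] q1,q6 [-0.25 -1.82]
8 x [np.float64(23.9), np.float64(1.2), np.float64(26.3)] turn y 0.0122
3 x [np.float64(0.0), np.float64(30.0), np.float64(-0.0)] turn y -0.0
```

drive_tool([
  [24,1,26,0,0.012,0,0.7],
  [24,1,26,0,0.012,0,0.7],
  [24,1,26,0,0.012,0,0.7],
  [24,1,26,0,0.012,0,0.7],
  [24,1,26,0,0.012,0,0.7],
  [24,1,26,0,0.012,0,0.7],
  [24,1,26,0,0.012,0,0.7],
  [24,1,26,0,0.012,0,0.7],
  [0,0,0,0,0,0,0.7],
  [0,0,0,0,0,0,0.7],
  [0,0,0,0,0,0,0.7],
])

```text
time: 16.5
position: [0.4464, 0.1586, 0.2575]
orientation: [0.523, 0.476, -0.476, -0.523]
ft_force: [0.1, 0.1, -0.1]
gripper_width: 0.85
```

```bash
python3 - <<'E'
from h import *
st=get_state(); im=snap("wrist","w7")
for q in finder.pinpoint("wrist","handled_brush")[:1]: print(q["score"],q["pixel"],at("wrist",q["pixel"],0.0,st).round(4))
print(proj("wrist",[.443,.158,.032],st))
E
python3 plan.py 443 158 170 84.4
```

```text
0.73 [323.1, 241.6] [0.445  0.1624 0.    ]
[315.98907186 254.81676993]
t 16.6 pos [447.1 158.  257.7] yaw 84.5 tilt [ 0. -0. -1.] grip 0.85 F [ 0.3 -1.   0.2] q1,q6 [ 0.09 -1.39]
3 x [np.float64(-0.1), np.float64(29.2), np.float64(1.4)] turn y 0.0003
```

View pics/w7.png

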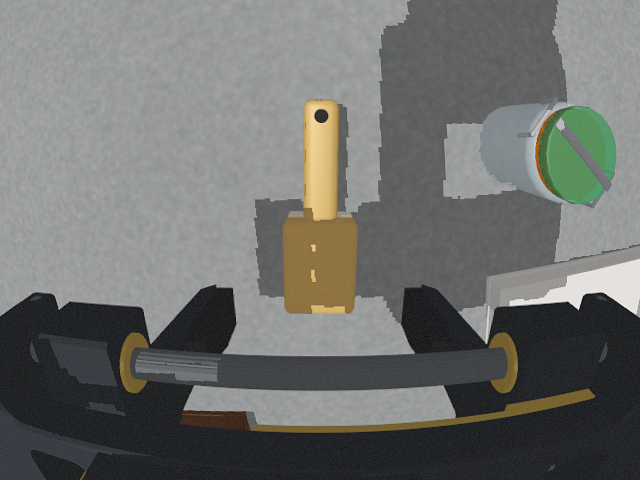

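The handled brush head is at (320,265), centred and aligned with the jaws. The jar's strap runs diagonally from (560,125) to (608,190). Gripping.

drive_tool([
  [0,35,1,0,0,0,0.7],
  [0,35,1,0,0,0,0.7],
  [0,17,1,0,0,0,0.7],
  [0,0,0,0,0,0,0.3],
  [0,0,0,0,0,0,-1],
  [0,0,0,0,0,0,-1],
  [0,0,0,0,0,0,-1],
  [0,0,0,0,0,0,-1],
  [0,0,0,0,0,0,-1],
  [0,-40,0,0,0,0,-1],
  [0,-40,0,0,0,0,-1],
  [0,0,0,0,0,0,-1],
], grip_force=35)

```text
time: 17.6
position: [0.4461, 0.1595, 0.2572]
orientation: [0.526, 0.479, -0.473, -0.521]
ft_force: [2.2, 0.9, -0.3]
gripper_width: 0.493
```

```bash
python3 plan.py 702 26 260 90 702 26 176 90
```

```text
t 17.6 pos [446.1 159.5 257.2] yaw 84.5 tilt [ 0.011  0.001 -1.   ] grip 0.493 F [ 2.2  0.9 -0.3] q1,q6 [ 0.09 -1.38]
8 x [np.float64(-15.0), np.float64(-0.4), np.float64(-32.8)] turn y -0.0119
3 x [np.float64(0.0), np.float64(28.0), np.float64(-0.0)] turn y -0.0
```

drive_tool([
  [-15,0,-33,0,-0.012,0,-1],
  [-15,0,-33,0,-0.012,0,-1],
  [-15,0,-33,0,-0.012,0,-1],
  [-15,0,-33,0,-0.012,0,-1],
  [-15,0,-33,0,-0.012,0,-1],
  [-15,0,-33,0,-0.012,0,-1],
  [-15,0,-33,0,-0.012,0,-1],
  [-15,0,-33,0,-0.012,0,-1],
  [0,0,0,0,0,0,-1],
  [0,0,0,0,0,0,-1],
  [0,0,0,0,0,0,-1],
])

```text
time: 18.52
position: [0.6996, 0.0253, 0.2498]
orientation: [-0.499, -0.5, 0.5, 0.501]
ft_force: [0.5, -0.3, -1.2]
gripper_width: 0.494
```

```bash
python3 plan.py 702 27 176 90; python3 -c "
from h import *
snap('wrist','w8')"
```

```text
t 18.5 pos [699.6  25.3 249.8] yaw 90.0 tilt [-0.002  0.    -1.   ] grip 0.494 F [ 0.5 -0.3 -1.2] q1,q6 [-0.13 -1.7 ]
2 x [np.float64(0.9), np.float64(36.9), np.float64(-1.2)] turn y -0.0
```

View pics/w8.png

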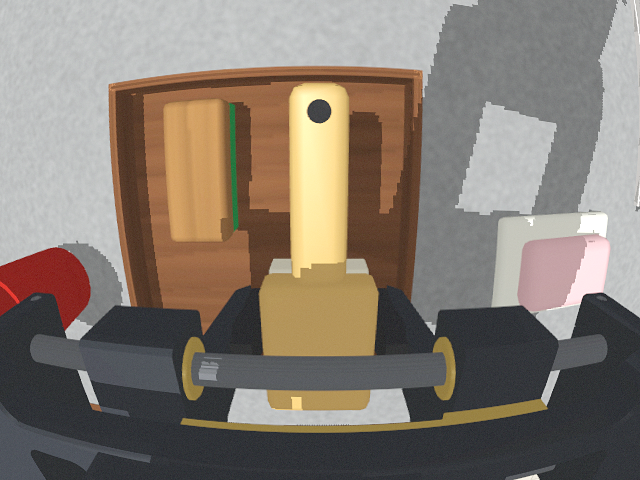

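The nail brush lies flat at (200,170). The handled brush hangs clear between it and the right wall, with about 10 mm of finger room each side. Lowering.

drive_tool([
  [0,35,0,0,0,0,-1],
  [0,28,0,0,0,0,-1],
  [0,10,0,0,0,0,-1],
  [0,0,0,0,0,0,-1],
  [0,2,0,0,0,0,0.18],
  [0,0,0,0,0,0,0.18],
  [0,0,0,0,0,0,0.18],
  [0,-20,0,0,0,0,0.18],
  [0,-40,0,0,0,0,0.18],
  [0,-40,0,0,0,0,0.7],
  [0,-40,0,0,0,0,1],
  [0,0,0,0,0,0,1],
])

```text
time: 19.57
position: [0.703, 0.025, 0.3273]
orientation: [0.504, 0.504, -0.497, -0.495]
ft_force: [1.5, 0.1, 2.2]
gripper_width: 0.792
```

```bash
python3 - <<'E'
from h import *
snap("top","top3"); snap("wrist","w9")
a=cv2.imread("pics/top3.png")[100:380,90:600]; cv2.imwrite("pics/top3c.png",cv2.resize(a,None,fx=1.5,fy=1.5,interpolation=cv2.INTER_CUBIC))
# jar direction from w7 picture pose: strap ends at lid top height
class S(dict):pass
st=dict(position=np.array([.4471,.158,.2577]),orientation=None)
yaw=np.radians(84.5);R=np.array([[np.cos(yaw),0,-np.sin(yaw)],[np.sin(yaw),0,np.cos(yaw)],[0,-1,0]]);st["orientation"]=Ro.from_matrix(R).as_quat()
A,B=at("wrist",(560,125),.083,st),at("wrist",(608,190),.083,st)
print(A,B,np.degrees(np.arctan2(*(B-A)[1::-1])))
print("lid ctr",at("wrist",(577,155),.08,st))
E
python3 plan.py 387 293 300 45 387 293 300 135
```

```text
[0.37356306 0.28177414 0.083     ] [0.40672269 0.31697507 0.083     ] 46.71038214200301
lid ctr [0.38845962 0.29528141 0.08      ]
t 19.7 pos [701.1  25.1 319.6] yaw 90.0 tilt [ 0.006 -0.001 -1.   ] grip 0.882 F [ 0.2  0.2 -0.9] q1,q6 [-0.13 -1.7 ]
11 x [np.float64(13.2), np.float64(1.8), np.float64(36.2)] turn y 0.0714
14 x [np.float64(0.0), np.float64(-0.0), np.float64(-0.0)] turn y -0.1122
```

View pics/top3c.png

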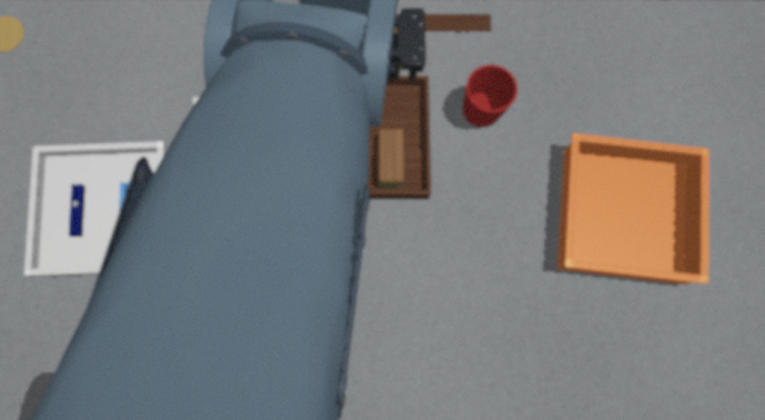

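The top view shows the navy peg flat in the white tray, the sky peg partly hidden by the arm, and the mug undisturbed. The jar's strap and wires run along about 47°, so I'll grip at yaw 137°.

```bash
python3 plan.py 388 294 300 137 388 294 192 137
```

```text
t 19.7 pos [701.1  25.1 319.6] yaw 90.0 tilt [ 0.006 -0.001 -1.   ] grip 0.882 F [ 0.2  0.2 -0.9] q1,q6 [-0.13 -1.7 ]
11 x [np.float64(34.1), np.float64(1.8), np.float64(18.1)] turn y -0.0745
3 x [np.float64(-0.0), np.float64(36.0), np.float64(-0.0)] turn y -0.0
```

drive_tool([
  [34,1,18,0,-0.0745,0,1],
  [34,1,18,0,-0.0745,0,1],
  [34,1,18,0,-0.0745,0,1],
  [34,1,18,0,-0.0745,0,1],
  [34,1,18,0,-0.0745,0,1],
  [34,1,18,0,-0.0745,0,1],
  [34,1,18,0,-0.0745,0,1],
  [34,1,18,0,-0.0745,0,1],
  [34,1,18,0,-0.0745,0,1],
  [34,1,18,0,-0.0745,0,1],
  [34,1,18,0,-0.0745,0,1],
  [0,0,0,0,0,0,1],
])

```text
time: 20.67
position: [0.382, 0.2948, 0.3019]
orientation: [-0.254, -0.657, 0.66, 0.259]
ft_force: [0.5, -0.0, -1.1]
gripper_width: 0.999
```

drive_tool([
  [0,0,0,0,0,0,1],
  [0,0,0,0,0,0,1],
])

```text
time: 20.83
position: [0.3886, 0.2936, 0.3042]
orientation: [-0.259, -0.658, 0.658, 0.259]
ft_force: [0.4, -0.3, -0.1]
gripper_width: 0.999
```

```bash
python3 - <<'E'
from h import *
st=get_state(); snap("wrist","w10")
for q in finder.pinpoint("wrist","jar")[:1]: print(q["score"],q["pixel"],at("wrist",q["pixel"],0.0,st).round(4))
print(proj("wrist",[.388,.294,.083],st),proj("wrist",[.388,.294,.0],st))
E
python3 plan.py 388 294 192 137
```

```text
0.65 [322.4, 231.2] [0.3887 0.2984 0.    ]
[319.4026658  262.41163682] [319.22060799 226.72892138]
t 20.9 pos [389.6 293.3 304.5] yaw 136.9 tilt [ 0. -0. -1.] grip 0.999 F [-0.2  0.4  0.3] q1,q6 [ 0.4  -1.99]
3 x [np.float64(0.6), np.float64(37.5), np.float64(0.2)] turn y -0.0008
```

View pics/w10.png

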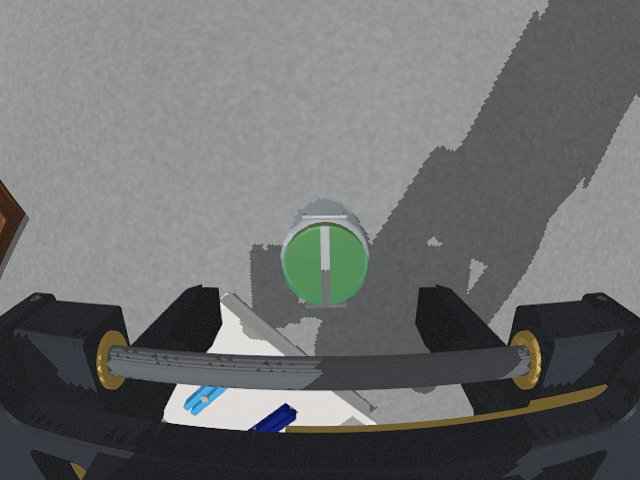

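The jar's lid is at (324,263), about 3 mm to +x of centre. Its wires are at the top and bottom of the picture, away from the jaws. Both pegs lie flat in the tray below. Descending and gripping.

drive_tool([
  [1.5,35,0,0,0,0,1],
  [1,35,0,0,0,0,1],
  [0,25,0,0,0,0,1],
  [0,17,0,0,0,0,1],
  [0,0,0,0,0,0,0.5],
  [0,0,0,0,0,0,0.3],
  [0,0,0,0,0,0,0],
  [0,0,0,0,0,0,-1],
  [0,0,0,0,0,0,-1],
  [0,0,0,0,0,0,-1],
  [0,0,0,0,0,0,-1],
], grip_force=25)

```text
time: 21.85
position: [0.3874, 0.2957, 0.1941]
orientation: [0.26, 0.659, -0.657, -0.259]
ft_force: [-1.1, 0.7, 7.1]
gripper_width: 0.632
```

```bash
python3 plan.py; python3 - <<'E'
from h import *
snap("top","top4"); a=cv2.imread("pics/top4.png")[100:380,90:600]; cv2.imwrite("pics/top4c.png",cv2.resize(a,None,fx=1.5,fy=1.5,interpolation=cv2.INTER_CUBIC))
E
```

```text
t 21.9 pos [387.4 295.7 194.1] yaw 137.0 tilt [ 0.002  0.001 -1.   ] grip 0.632 F [-1.1  0.7  7.1] q1,q6 [ 0.41 -1.98]
```

View pics/top4c.png

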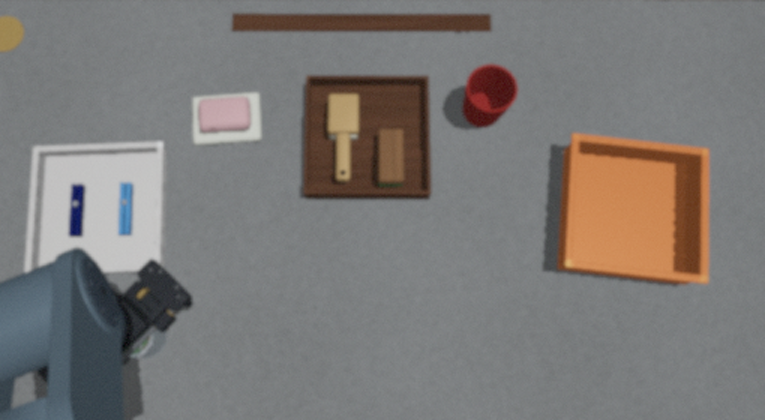

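All four items lie flat in their trays, and the soap dish and mug have not moved. The jar is gripped at 55.6 mm, which matches its body. Lifting, then carrying it at a moderate speed.

drive_tool([
  [0,-4,0,0,0,0,-1],
  [0,-8,0,0,0,0,-1],
  [0,-16,0,0,0,0,-1],
  [0,-22,0,0,0,0,-1],
  [0,-22,0,0,0,0,-1],
  [0,-20,0,0,0,0,-1],
  [0,-12,0,0,0,0,-1],
  [0,0,0,0,0,0,-1],
])

```text
time: 22.57
position: [0.3876, 0.2958, 0.3]
orientation: [0.261, 0.659, -0.656, -0.258]
ft_force: [0.9, 0.3, -1.3]
gripper_width: 0.623
```

```bash
sed -i 's#/39,abs(d)/.115#/27,abs(d)/.115#' plan.py; python3 plan.py 562 -373 300 83
```

```text
t 22.6 pos [387.6 295.8 300. ] yaw 137.0 tilt [ 0.005  0.002 -1.   ] grip 0.623 F [ 0.9  0.3 -1.3] q1,q6 [ 0.41 -1.98]
26 x [np.float64(-27.4), np.float64(0.0), np.float64(3.1)] turn y 0.0362
```

drive_tool([
  [-14,0,1.5,0,0.018,0,-1],
  [-27.4,0,3,0,0.036,0,-1],
  [-27.4,0,3,0,0.036,0,-1],
  [-27.4,0,3,0,0.036,0,-1],
  [-27.4,0,3,0,0.036,0,-1],
  [-27.4,0,3,0,0.036,0,-1],
  [-27.4,0,3,0,0.036,0,-1],
  [-27.4,0,3,0,0.036,0,-1],
  [-27.4,0,3,0,0.036,0,-1],
  [-27.4,0,3,0,0.036,0,-1],
  [-27.4,0,3,0,0.036,0,-1],
  [-27.4,0,3,0,0.036,0,-1],
])

```text
time: 23.57
position: [0.5436, 0.021, 0.2956]
orientation: [-0.389, -0.59, 0.59, 0.39]
ft_force: [0.3, 0.0, -2.6]
gripper_width: 0.624
```

drive_tool([
  [-27.4,0,3,0,0.036,0,-1],
  [-27.4,0,3,0,0.036,0,-1],
  [-27.4,0,3,0,0.036,0,-1],
  [-27.4,0,3,0,0.036,0,-1],
  [-27.4,0,3,0,0.036,0,-1],
  [-27.4,0,3,0,0.036,0,-1],
  [-27.4,0,3,0,0.036,0,-1],
  [-27.4,0,3,0,0.036,0,-1],
  [-27.4,0,3,0,0.036,0,-1],
  [-27.4,0,3,0,0.036,0,-1],
  [-27.4,0,3,0,0.036,0,-1],
  [-27.4,0,3,0,0.036,0,-1],
])

```text
time: 24.57
position: [0.5755, -0.3055, 0.2953]
orientation: [-0.506, -0.493, 0.493, 0.508]
ft_force: [0.0, -0.2, -1.8]
gripper_width: 0.628
```

drive_tool([
  [-27,0,3,0,0.036,0,-1],
  [-20,0,3,0,0.036,0,-1],
  [-10,0,2,0,0.018,0,-1],
  [0,0,0,0,0,0,-1],
  [0,0,0,0,0,0,-1],
  [0,0,0,0,0,0,-1],
])

```text
time: 25.07
position: [0.5653, -0.3595, 0.2961]
orientation: [-0.527, -0.471, 0.47, 0.528]
ft_force: [-0.2, 0.8, -2.3]
gripper_width: 0.63
```

```bash
python3 plan.py 562 -373 198 83; python3 - <<'E'
from h import *
st=get_state(); snap("wrist","w11")
for s in((-1,-1),(1,-1),(1,1),(-1,1)):
    v=np.array([.562,-.373])+Ro.from_euler('z',-5,degrees=True).as_matrix()[:2,:2]@(np.array(s)*.0875); print(s,proj("wrist",[*v,.055],st).round())
E
```

```text
t 25.1 pos [ 565.3 -359.5  296.1] yaw 83.4 tilt [-0.001  0.001 -1.   ] grip 0.63 F [-0.2  0.8 -2.3] q1,q6 [-0.74 -2.2 ]
4 x [np.float64(-3.5), np.float64(24.5), np.float64(0.4)] turn y 0.0019
(-1, -1) [152. 120.]
(1, -1) [187. 362.]
(1, 1) [420. 359.]
(-1, 1) [435. 108.]
```

View pics/w11.png

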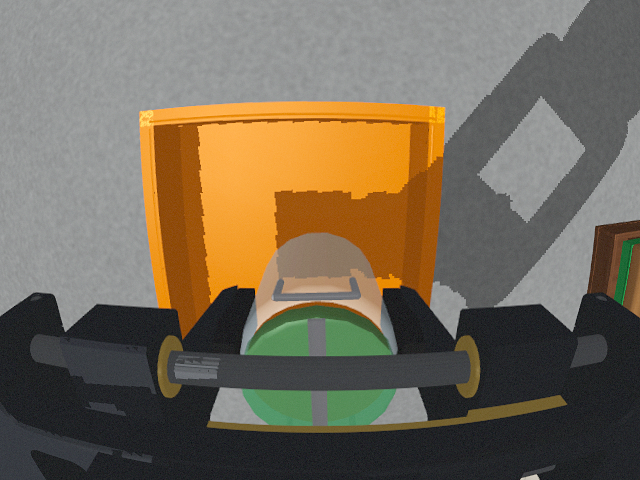

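The picture shows the jar held upright over the basin, whose far corners are at (147,118) and (440,113). It needs about 13 mm toward −x. Lowering to just above the floor.

drive_tool([
  [-5,5,0,0,0,0,-1],
  [-5,15,0,0,0,0,-1],
  [-3,20,0,0,0,0,-1],
  [0,20,0,0,0,0,-1],
  [0,14,0,0,0,0,-1],
  [0,10,0,0,0,0,-1],
  [0,6,0,0,0,0,-1],
  [0,2,0,0,0,0,-1],
  [0,0,0,0,0,0,-1],
  [0,0,0,0,0,0,-1],
])

```text
time: 25.95
position: [0.564, -0.3741, 0.2057]
orientation: [0.529, 0.47, -0.47, -0.528]
ft_force: [1.0, -0.1, -2.1]
gripper_width: 0.625
```

drive_tool([
  [0,1,0,0,0,0,-1],
  [0,1,0,0,0,0,-1],
  [0,1,0,0,0,0,-1],
  [0,0,0,0,0,0,-1],
  [0,0,0,0,0,0,-1],
])

```text
time: 26.37
position: [0.5636, -0.3738, 0.2018]
orientation: [0.528, 0.47, -0.47, -0.528]
ft_force: [0.3, -0.7, -2.0]
gripper_width: 0.628
```

drive_tool([
  [0,0.7,0,0,0,0,-1],
  [0,0.7,0,0,0,0,-1],
  [0,0.6,0,0,0,0,-1],
  [0,0,0,0,0,0,-1],
  [0,0,0,0,0,0,-1],
])

```text
time: 26.78
position: [0.5636, -0.3737, 0.1996]
orientation: [-0.528, -0.47, 0.47, 0.528]
ft_force: [0.0, 0.4, -2.0]
gripper_width: 0.625
```

drive_tool([
  [0,0.5,0,0,0,0,-1],
  [0,0.5,0,0,0,0,-1],
  [0,0,0,0,0,0,-1],
  [0,0,0,0,0,0,-1],
])

```text
time: 27.12
position: [0.5636, -0.3738, 0.1992]
orientation: [0.528, 0.47, -0.47, -0.528]
ft_force: [-2.5, 1.6, 3.1]
gripper_width: 0.628
```

The jar is touching the floor: Fz went from −2 N to +3 N at the expected height. Releasing and withdrawing.

drive_tool([
  [0,0,0,0,0,0,0.35],
  [0,0,0,0,0,0,0.45],
  [0,0,0,0,0,0,0.6],
  [0,0,0,0,0,0,0.6],
  [0,0,0,0,0,0,0.6],
  [0,-10,0,0,0,0,0.6],
  [0,-25,0,0,0,0,0.6],
  [0,-35,0,0,0,0,0.6],
  [0,-35,0,0,0,0,0.6],
  [0,-35,0,0,0,0,0.6],
  [0,0,0,0,0,0,0.6],
  [0,0,0,0,0,0,0.6],
])

```text
time: 28.12
position: [0.5643, -0.3743, 0.3431]
orientation: [0.531, 0.47, -0.47, -0.526]
ft_force: [0.3, 0.2, -0.7]
gripper_width: 0.799
```

drive_tool([
  [30,-15,20,0,0,0,0.6],
  [30,-15,20,0,0,0,0.6],
  [30,-10,20,0,0,0,0.6],
  [30,0,20,0,0,0,0.6],
  [30,0,20,0,0,0,0.6],
  [30,0,10,0,0,0,0.6],
  [0,0,0,0,0,0,0.6],
  [0,0,0,0,0,0,0.6],
])

```text
time: 28.78
position: [0.4747, -0.1807, 0.3779]
orientation: [-0.527, -0.471, 0.471, 0.528]
ft_force: [0.3, -0.3, 0.4]
gripper_width: 0.799
```

```bash
python3 plan.py; python3 - <<'E'
from h import *
t=snap("top","top5"); s=snap("side","side2")
a=t[100:380,90:600]; b=s[60:480,140:620]
k=780/510; a=cv2.resize(a,(560,307)); b=cv2.resize(b,(330,289))
cv2.imwrite("pics/fin.png",np.hstack([cv2.resize(t[110:310,90:590],(500,200))[:, :],np.zeros((200,1,3),np.uint8)]))
o=np.zeros((600,640,3),np.uint8); o[:230]=t[90:320]; o[230:600]=s[110:480]; cv2.imwrite("pics/fin.png",o)
E
```

```text
t 28.8 pos [ 474.7 -180.7  377.9] yaw 83.5 tilt [-0.001  0.001 -1.   ] grip 0.799 F [ 0.3 -0.3  0.4] q1,q6 [-0.6  -2.05]
```

View pics/fin.png

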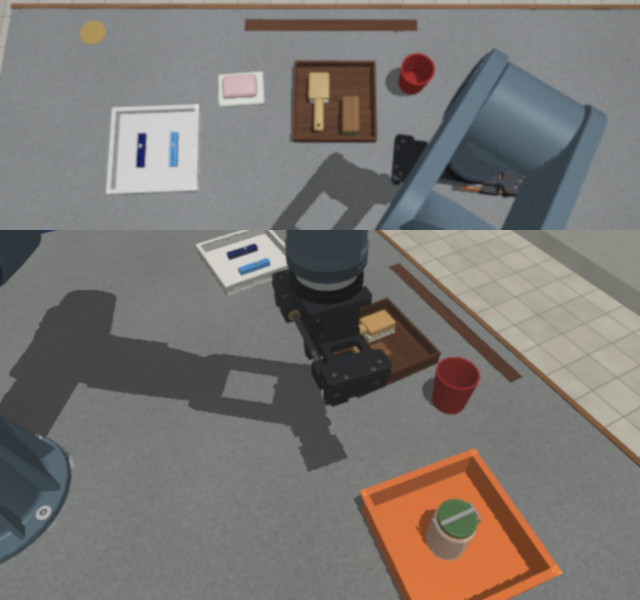

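The top half shows the pegs flat at (141,150) and (174,149), the brushes flat in the dark tray, and the soap dish and mug unmoved. The side half shows the jar upright in the basin at (455,530). Handing in.

```bash
python3 -c "
from rig import hand_in
print(hand_in())"
```

```text
the job is handed in; nothing more can be done
None
```

The desk is tidied and the job handed in, after about 29 s of the 118 s allowed. `hand_in()` gives no verdict, so what follows is from my own checks.

- **Pegs and brushes:** I placed the sky peg, the navy peg, the nail brush and the handled brush, in that order. Pictures from the top and wrist cameras showed all four lying flat on their tray floors, brushes bristles down, clear of the walls and of each other.
- **Jar:** I moved it only after those four were away. I lowered it into the basin in steps of 1 mm or less until the wrist force showed contact (about 3 N), then released it. The last side picture shows it standing upright on the basin floor.
- **Bystanders:** By eye, the soap dish and mug are where they were in the first picture. I did not measure them again at the end.
- **Robot:** The gripper is clear of everything, and the wrist reads under 1 N.

No check failed. The two cameras agreed to within a few millimetres wherever I compared them.

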